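# Seat the taper plug of a bench cock

## Task

Take the plug out of its parking block and put it down into the cock with its bar handle across the pipe. Then, keeping a steady press of some 15 N on it and never more than 25 N, turn the handle a quarter turn until it lies in line with the pipe and the plug is fully home, its collar down on the barrel, so that it wedges and stays when you let go. Do not drop or ram the plug in, and leave the jar, the weight and the wrench alone.

Things in the scene. Friction and masses are not known exactly. Their poses are not given: they have to be found in the camera images.
- plug_bar (a point): Centre of the bar handle on top of the loose steel plug. Bar 56 mm long (x), 12 mm thick (y), 16 mm high (z); take it across its thickness from above. Below it a stem 10 mm thick; the collar's upper face is 23 mm below this point. The plug weighs about 150 g; a half turn makes no difference.
- plug_collar (a point): Same plug, same axes: centre of the underside of its round collar (46 mm across, 5 mm thick), on the plug's axis, 28 mm below plug_bar. Under it the tapered body reaches 42 mm down, 27 mm across at the collar and 17 mm at the foot. x runs along the bar.
- cock_mouth (a point): Centre of the top of the cock's upright aluminium barrel (54 mm across, its top 70 mm above the table when unloaded). x runs along the pipe, whose stubs stick out of both sides (148 mm over both, 32 mm below the top); a half turn makes no difference. The tapered bore, 25 mm wide at the mouth, has a springy white six-piece liner that grips the plug.
- cock (a joint): How far the cock has sunk on its sprung foot (m): 0 when unloaded, grows 0.16 mm per newton of downward press (2.4 mm at 15 N); the mouth sinks by as much, so the hand must follow it down, going by the force felt. Range 0 to 8 mm.
- plug: The whole plug; origin at its foot's centre, 42 mm below plug_collar. A weak spring in the bore (1 to 3.5 N) holds it with the collar 5 to 12 mm above the mouth; below 8 mm the taper grips. Pressed straight with 25 N it jams some 2 mm short; pressed with some 15 N while turned slowly (0.1 rad a step; rock it to and fro if needed) it creeps home and self-locks.
- stand_hole (a point): Centre of the top of the grey plastic parking block (75 x 75 x 50 mm, fixed), where the plug stands at the start in a 31 mm hole, collar resting on the block.
- jar_mid (a point): Amber glass jar with white lid, 60 mm across, 85 mm high; middle of its height. Leave alone.
- weight_mid (a point): Brass calibration weight with knob, 38 mm across, 60 mm high; middle of its height. Leave alone.
- wrench_mid (a point): Steel wrench 170 mm long lying on the table; its middle. Leave alone.
Not all that is in view belongs to the job. What is shaped like the plug but blue is not meant.

How it is judged (in metres and radians):
On the way, in this order (a step that is already met when the one before it is completed fails the run):
1. the plug stands in the cock's bore, its handle across the pipe (z of plug_collar in the frame of cock_mouth below 0.018 m and horizontal distance between plug_collar and cock_mouth below 0.005 m and angle between the x axis of plug_collar and the x axis of cock_mouth, either way round above 1.15 rad), for 0.1 s.
2. the handle is part-way round (25 to 60 degrees from the pipe) in the cock with a press of at least 5 N on it (value of joint cock above 0.0008 m and angle between the x axis of plug_collar and the x axis of cock_mouth, either way round between 0.44 and 1.05 rad and z of plug_collar in the frame of cock_mouth below 0.014 m and horizontal distance between plug_collar and cock_mouth below 0.005 m), for 0.05 s.
At the end, for the whole second after the job is handed in: the plug stays fully home by itself: collar within 1.5 mm of the barrel's top, centred within 4 mm, upright within 0.08 rad, handle in line with the pipe within 0.2 rad (either way round), at rest, the cock's sprung foot unloaded (z of plug_collar in the frame of cock_mouth below 0.0015 m and horizontal distance between plug_collar and cock_mouth below 0.004 m and angle between the x axis of plug_collar and the x axis of cock_mouth, either way round below 0.2 rad and angle between plug_collar's own z axis and vertical below 0.08 rad and linear speed of plug below 0.02 m/s and value of joint cock below 0.0008 m); the robot touches nothing.
It fails at once if the plug is pressed on the cock with more than 27 N (cock sunk by more than 4.3 mm) (value of joint cock above 0.0043 m).
It fails at once if the jar, the weight or the wrench is shifted by more than 20 mm (distance of any of jar_mid, weight_mid, wrench_mid from where it was at the start of the episode above 0.02 m).
It fails at once if the plug is dropped or rammed into the cock (faster than 0.35 m/s) (horizontal distance between plug_collar and cock_mouth below 0.02 m and z of plug_collar in the frame of cock_mouth below 0.04 m and linear speed of plug above 0.35 m/s).
It also fails if it takes over 61 s, if anything falls off the work surface, if the arm or the gripper's body presses on something with over 40 N, if the wrist force passes 120 N, or if a joint passes its speed limit or range.

## Robot

A 6-joint arm with a two-finger parallel gripper is mounted at the origin on the work surface. World frame = base frame: x ahead of the robot, y to its left, z up, the work surface at z = 0. Lengths are in mm, angles in degrees, forces in N, time in s.
With the tool pointing down it reaches from about 300 to 850 mm from the base axis. Payload 4.2 kg.
Tool frame: the origin (TCP) lies on the mounting face of the last link; the fingertips stand 191 mm ahead of it and the grasp point (between the pads) lies 172 mm ahead of it; z points along the fingers, y is the direction in which the jaws open and shut (so a half turn about z gives the same grasp; the last joint's range is limited). The gripper opens to 91 mm and grips with 3 to 60 N. Pads are 32 mm wide; open, the fingers measure 118 mm over their backs; the gripper's body (76 mm by 178 mm) begins 60 mm behind the grasp point.
Start: joints at [66.979, 18.312, 89.639, -0, 72.044, -1.146], TCP at [214.237, 533.597, 404.776] pointing down, gripper open.
Joint ranges: [-177.97, 177.97], [-48.28, 115.42], [12.27, 149.76], [-77.06, 257.06], [2.81, 150.46], [-146.56, 146.56]. Speed limits (degrees/s): [147.25, 147.25, 180, 180, 180, 180].

## Interface

Orientations are given as [roll, pitch, yaw] about the fixed x, y, z axes, in that order (R = Rz(yaw) Ry(pitch) Rx(roll)).
In Python, from workcell import env gives the robot as it stands.
- The arm moves only by the shell command python3 -m handwheel 'ROWS' [FORCE]. ROWS is JSON, a list of rows, each an object with "gripper": the opening in per cent of the stroke, from 0 (shut) to 100 (fully open); "travel": the shift along the tool's x, y, z in m, a list of three; "twist": the turn about the tool's z in rad. In form: [{"gripper": gripper, "travel": [x, y, z], "twist": twist}, ...]. A call has 1 to 5 rows; each row shifts and turns the commanded pose from where the row before left it, along the tool's axes as they then stand; what a row does not reach is not made up. A row lasts 1/12 s, in which the tool goes at most 41.7 mm and 7.16 degrees, less where a joint would pass 70% of its speed; a pose out of reach is approached as far as the arm can. A call with a gripper value outside its range is refused whole. The fingers move at their own pace and stop on an object; FORCE is the grip in N (left out, the last holds). Time passes only in rows, so rows that do not move let the fingers close. It gives the time, the measured TCP pose, the force and the opening at its end, in the units of the state.
- env.state(): the state, without advancing time (a new reading comes with each control period).
- env.grab_frame(name): name is "side" or "top" or "wrist"; returns a dict with "frame" (420x560x3 uint8, red, green, blue), "intrinsics" (3x3 intrinsics, pixels), "extrinsics" (4x4, takes a point from camera to world coordinates). Camera axes: x right, y down, z forward; pixel columns grow to the right and rows downward; lengths in mm; the calibration is good to about 2 mm. A picture is of the moment at which its call begins. There is no depth.
- env.job_done(): hands the job in, once; it reports no verdict.
Trained networks look in the newest picture that a camera, given by its name, has taken for a name from the list of things; names that differ only in an ending like _2 or _b are one class to them, and where a whole thing is asked for, a point or a joint stands for the part that bears it (a point fixed in the world has none). Each returns a list of dicts, best first, with "confidence" (0 to 1); they miss things now and then, are a little off and sometimes report something else, mostly with a low value. They report only what shows in the picture. A call takes as long as a camera call. They do not tell look-alikes from the thing itself.
- env.trace(camera, thing): "pixels" (420x560 bool, what is visible of it) and "uv" ([column, row] in pixels, amid what is visible of it).
- env.pinpoint(camera, thing): "uv" ([column, row] in pixels: a listed point, or the origin of a listed thing).
The state is a dict: "time_s": time; "qpos": joint angles; "qvel": joint speeds; "effort": joint torques, N m; "ee_pos": TCP position; "ee_rot": TCP orientation; "force": force on the tool from outside, world axes, zero at the start; "torque": the same for the moment, N m; "gripper_width": finger opening in mm.
Only numpy, scipy, OpenCV 4.12 (cv2) and the standard library are available. Lean on these libraries where they do the work, as an engineer would, in place of code of your own. Each camera call takes 0.05 s, during which the arm holds its last target. There are 200 camera calls.

## Working session

There is one attempt and no reset: what is moved stays moved. The work goes in short steps, Python scripts to look and compute and a shell command to move; the robot and the scene stay as the last step left them, time stands still between calls to the robot, and variables do not carry over. Pictures are saved under pics/ and viewed, about 8 in all and at most 12, crops included, and the job is handed in when it is done.

```bash
mkdir -p pics; ls; cat > h.py <<'E'
import numpy as np, cv2
from workcell import env
def shot(n,save=None):
    f=env.grab_frame(n)
    if save: cv2.imwrite(f'pics/{save}.png',f['frame'][:,:,::-1])
    return f
def ray(f,uv):
    K=np.array(f['intrinsics']);E=np.array(f['extrinsics'])
    d=E[:3,:3]@np.linalg.solve(K,[uv[0],uv[1],1]);return E[:3,3],d/np.linalg.norm(d)
def atz(f,uv,z):
    o,d=ray(f,uv);return o+d*(z-o[2])/d[2]
def tri(rs):
    A=sum(np.eye(3)-np.outer(d,d) for o,d in rs);b=sum((np.eye(3)-np.outer(d,d))@o for o,d in rs)
    p=np.linalg.solve(A,b);return p,[float(np.linalg.norm((np.eye(3)-np.outer(d,d))@(p-o))) for o,d in rs]
def proj(f,p):
    K=np.array(f['intrinsics']);E=np.array(f['extrinsics']);c=E[:3,:3].T@(np.array(p)-E[:3,3]);u=K@c;return u[:2]/u[2]
E
python3 - <<'E'
from h import *
s=env.state();print(s)
F={n:shot(n,n+'0') for n in('side','top','wrist')}
a=cv2.hconcat([cv2.imread(f'pics/{n}0.png') for n in('side','top')]);cv2.imwrite('pics/both0.png',cv2.resize(a,(800,300)))
for n in F:
    print(n,np.round(F[n]['extrinsics'],2).tolist())
    for t in('plug_bar','plug_collar','cock_mouth','stand_hole','jar_mid','weight_mid','wrench_mid'):
        print(n,t,[(np.round(r['uv'],1).tolist(),round(r['confidence'],2)) for r in env.pinpoint(n,t)])
E
```

```text
pics
{'time_s': 0.0, 'qpos': array([ 6.69803503e+01,  1.83490914e+01,  8.97055102e+01, -8.54731206e-04,
        7.20410895e+01, -1.14677914e+00]), 'qvel': array([-0.0887512 , -0.02733208,  0.09394732, -0.00840108, -0.12214292,
       -0.017573  ]), 'effort': array([ 4.29404081e-04, -4.12458658e+01, -2.31977355e+01,  7.28148501e-02,
        4.57077404e-02, -1.14919139e-04]), 'ee_pos': array([214.15912908, 533.44959055, 403.95161855]), 'ee_rot': array([-1.79904312e+02, -1.10265284e-03,  1.58127393e+02]), 'force': array([-0.08760014, -0.62531093, -0.62167425]), 'torque': array([-0.07960716,  0.00373426,  0.06191129]), 'gripper_width': 91.38823672539613}
side [[0.99, -0.12, 0.11, 440.48], [-0.16, -0.66, 0.74, -668.51], [-0.01, -0.75, -0.67, 747.41], [0.0, 0.0, 0.0, 1.0]]
side plug_bar [([217.1, 159.7], 0.87), ([269.7, 164.1], 0.55)]
side plug_collar [([217.2, 163.9], 0.88), ([272.3, 176.3], 0.87), ([306.3, 151.5], 0.68)]
side cock_mouth [([302.0, 311.9], 0.86), ([269.9, 166.6], 0.19)]
side stand_hole [([267.3, 175.6], 0.83)]
side jar_mid [([351.9, 231.0], 0.78)]
side weight_mid [([218.2, 246.0], 0.89)]
side wrench_mid [([262.5, 148.5], 0.73), ([302.6, 308.5], 0.16)]
top [[0.02, -1.0, 0.06, 480.2], [-1.0, -0.02, 0.01, 70.08], [-0.01, -0.06, -1.0, 893.08], [0.0, 0.0, 0.0, 1.0]]
top plug_bar [([177.5, 260.8], 0.92), ([166.7, 145.7], 0.89)]
top plug_collar [([166.6, 150.0], 0.63), ([211.7, 199.3], 0.62), ([180.9, 265.3], 0.6)]
top cock_mouth [([426.2, 201.4], 0.55)]
top stand_hole [([216.1, 202.0], 0.94)]
top jar_mid [([317.0, 130.0], 0.64), ([423.5, 204.1], 0.54)]
top weight_mid [([317.5, 274.1], 0.52)]
top wrench_mid [([134.0, 198.6], 0.81)]
wrist [[0.37, 0.89, 0.25, 143.43], [0.93, -0.36, -0.1, 562.34], [-0.0, 0.27, -0.96, 383.8], [0.0, 0.0, 0.0, 1.0]]
wrist plug_bar []
wrist plug_collar []
wrist cock_mouth []
wrist stand_hole []
wrist jar_mid []
wrist weight_mid []
wrist wrench_mid []
```

View pics/side0.png

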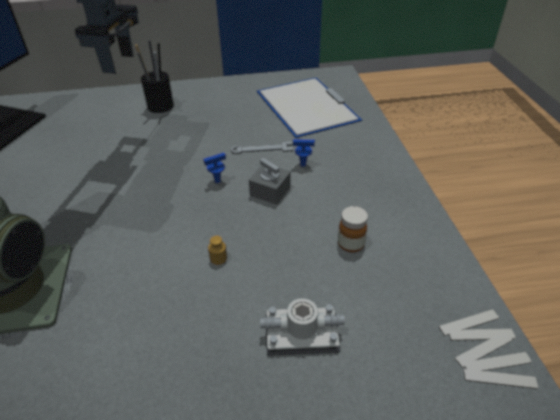

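View pics/top0.png

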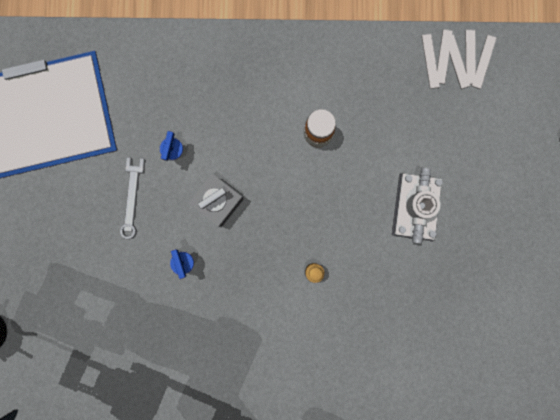

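The side view has blue look-alikes at (216,165) and (303,150), and the top view shows them at (170,147) and (181,262). The steel plug stands in the grey block at side (270,168), top (213,199), and that is the one to take. The cock is at side (302,312), top (425,205). Next I'll make a close crop and work out the geometry.

```bash
python3 - <<'E'
from h import *
S=shot('side');T=shot('top')
a=S['frame'][140:215,220:320,::-1];b=T['frame'][165:240,165:265,::-1];c=T['frame'][160:250,380:470,::-1]
cv2.imwrite('pics/c1.png',cv2.hconcat([cv2.resize(x,(260*x.shape[1]//x.shape[0]*1,260),interpolation=cv2.INTER_CUBIC)for x in(b,c)]+[]))
print('bar',atz(T,(213,199.5),78),atz(S,(269.7,164.1),78))
print('hole',tri([ray(T,(216.1,202)),ray(S,(267.3,175.6))]), atz(T,(216.1,202),50))
print('mouth',tri([ray(T,(426.2,203)),ray(S,(302,311.9))]),atz(T,(426.2,204),70),atz(S,(302,311.9),70))
print('jar',tri([ray(T,(317,130)),ray(S,(351.9,231))])[0],'w',tri([ray(T,(317.5,274.1)),ray(S,(218.2,246))])[0])
for n,uv in(('blue1',(166.7,145.7)),('blue2',(177.5,260.8))):print(n,atz(T,uv,60))
for n in('plug','cock'):
    r=[(x['uv'],x['confidence'],int(x['pixels'].sum()),cv2.minAreaRect(np.argwhere(x['pixels'])[:,::-1].astype(np.float32))) for x in env.trace('top',n)];print(n,r)
# bar & pipe directions
for z,p,q in((78,(200,206),(226,192)),(38,(426,170),(418,242))):
    d=atz(T,q,z)-atz(T,p,z);print('dir',np.degrees(np.arctan2(d[1],d[0])),np.linalg.norm(d))
E
```

```text
bar [552.49855322 209.28323654  78.        ] [557.13784363 215.78356036  78.        ]
hole (array([549.74734201, 207.71851105,  50.8321287 ]), [0.3372985767609204, 0.3372985767609706]) [550.15407247 207.83591552  50.        ]
mouth (array([ 551.9610291 , -198.04309215,   66.53634364]), [1.491182411153211, 1.4911824111532626]) [ 551.23180072 -197.07352798   70.        ] [ 549.89669697 -200.44456983   70.        ]
jar [701.87527019  10.18351316  31.58118211] w [415.04068833   6.4565922   42.78028799]
blue1 [658.33288947 305.96967847  60.        ]
blue2 [434.45186402 277.71104924  60.        ]
plug [([181.7, 264.2], 0.97, 461, ((180.0, 262.0), (25.45584487915039, 22.62741470336914), 45.0)), ([171.6, 150.1], 0.8, 454, ((171.40000915527344, 147.70001220703125), (21.913463592529297, 27.72724151611328), 26.56505012512207)), ([211.9, 197.6], 0.67, 479, ((213.0459442138672, 198.47569274902344), (25.51194953918457, 23.968000411987305), 17.10272979736328))]
cock [([417.9, 208.7], 0.58, 2434, ((418.5410461425781, 204.82493591308594), (40.906524658203125, 74.90262603759766), 6.842773914337158))]
dir -60.57955614476232 55.98040857192715
dir 173.59086286232406 144.32532990997314
```

View pics/c1.png

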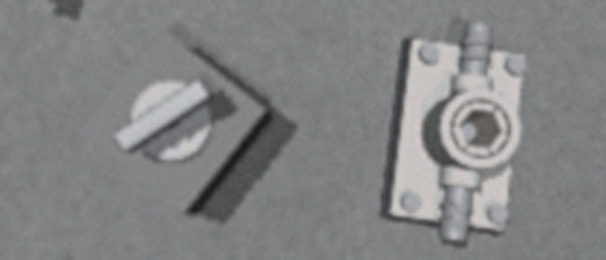

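The crop shows the steel plug with its bar on a light collar (crop (160,120)) and the cock with its liner (crop (480,130)). The bar lies at about -60.6° and the pipe at about -6.4° in world yaw. Next is a hover near the plug.

```bash
cat >> h.py <<'E'
def goto(x,y,z,yaw):
    s=env.state();p=np.array(s['ee_pos']);from scipy.spatial.transform import Rotation as R
    M=R.from_euler('xyz',s['ee_rot'],degrees=True).as_matrix()
    t=M.T@(np.array([x,y,z])-p)/1000; dy=(yaw-s['ee_rot'][2]+90)%180-90
    print('t',round(s['time_s'],2),'pos',p.round(1),'rot',np.round(s['ee_rot'],2),'F',np.round(s['force'],1),'w',round(s['gripper_width'],1),'j6',round(s['qpos'][5],1),'-> travel',t.round(4),'|',round(np.linalg.norm(t),3),'twist',round(-np.radians(dy),3))
E
python3 -c "
from h import *
goto(551,208,380,119.4)"
```

```text
t 1.4 pos [214.2 533.6 404.8] rot [180.    -0.   158.12] F [-0.5  0.1  0.2] w 91.3 j6 -1.1 -> travel [-0.4338 -0.1767  0.0247] | 0.469 twist 0.676
```

```bash
python3 -m handwheel '[{"gripper":100,"travel":[-0.031,-0.0126,0.0018],"twist":0},{"gripper":100,"travel":[-0.031,-0.0126,0.0018],"twist":0},{"gripper":100,"travel":[-0.031,-0.0126,0.0018],"twist":0},{"gripper":100,"travel":[-0.031,-0.0126,0.0018],"twist":0},{"gripper":100,"travel":[-0.031,-0.0126,0.0018],"twist":0}]' 20
python3 -m handwheel '[{"gripper":100,"travel":[-0.031,-0.0126,0.0018],"twist":0},{"gripper":100,"travel":[-0.031,-0.0126,0.0018],"twist":0},{"gripper":100,"travel":[-0.031,-0.0126,0.0018],"twist":0},{"gripper":100,"travel":[-0.031,-0.0126,0.0018],"twist":0},{"gripper":100,"travel":[-0.031,-0.0126,0.0018],"twist":0}]'
python3 -m handwheel '[{"gripper":100,"travel":[-0.031,-0.0126,0.0018],"twist":0},{"gripper":100,"travel":[-0.031,-0.0126,0.0018],"twist":0},{"gripper":100,"travel":[-0.031,-0.0126,0.0018],"twist":0},{"gripper":100,"travel":[-0.031,-0.0126,0.0018],"twist":0}]'
python3 -m handwheel '[{"gripper":100,"travel":[0,0,0],"twist":0.1},{"gripper":100,"travel":[0,0,0],"twist":0.1},{"gripper":100,"travel":[0,0,0],"twist":0.1},{"gripper":100,"travel":[0,0,0],"twist":0.1},{"gripper":100,"travel":[0,0,0],"twist":0.1}]'
python3 -m handwheel '[{"gripper":100,"travel":[0,0,0],"twist":0.1},{"gripper":100,"travel":[0,0,0],"twist":0.076},{"gripper":100,"travel":[0,0,0],"twist":0},{"gripper":100,"travel":[0,0,0],"twist":0}]'
python3 - <<'E'
from h import *
W=shot('wrist','w1');goto(551,208,250,119.4)
for t in('plug_bar','plug_collar','stand_hole'):
    for r in env.pinpoint('wrist',t):
        z={'plug_bar':78,'plug_collar':50,'stand_hole':50}[t];print(t,np.round(r['uv'],1),r['confidence'],atz(W,r['uv'],z).round(1))
print(proj(W,[551,208,86]))
E
```

```text
time_s: 1.82
ee_pos: [335.4, 416.2, 395.8]
ee_rot: [180.0, 0.0, 158.2]
force: [-0.1, -0.3, -0.1]
gripper_width: 91.4
time_s: 2.23
ee_pos: [455.9, 299.8, 386.9]
ee_rot: [180.0, 0.0, 158.1]
force: [0.4, 0.8, -0.7]
gripper_width: 91.4
time_s: 2.57
ee_pos: [552.3, 206.8, 379.6]
ee_rot: [180.0, 0.0, 158.1]
force: [1.1, 0.4, -0.1]
gripper_width: 91.1
time_s: 2.98
ee_pos: [551.4, 208.0, 379.5]
ee_rot: [180.0, -0.0, 129.2]
force: [-0.3, -0.1, 0.0]
gripper_width: 91.4
time_s: 3.32
ee_pos: [551.3, 208.2, 379.6]
ee_rot: [180.0, -0.0, 119.5]
force: [0.3, 0.0, 0.5]
gripper_width: 91.0
t 3.37 pos [551.3 208.2 379.6] rot [180.   -0.  119.5] F [ 0.4 -0.3  1.1] w 91.0 j6 -9.9 -> travel [-0.     -0.0003  0.1296] | 0.13 twist 0.002
plug_bar [286.8 216. ] 0.89 [555.6 210.8  78. ]
plug_bar [178.9  62.2] 0.88 [430.9 272.1  78. ]
plug_bar [453.  177.6] 0.66 [653.2 302.   78. ]
plug_collar [288.  204.8] 0.62 [555.6 213.8  50. ]
plug_collar [189.7  65.1] 0.55 [431.1 274.1  50. ]
stand_hole [287.9 214.5] 0.44 [559.9 206.1  50. ]
[280.06326274 218.91187947]
```

View pics/w1.png

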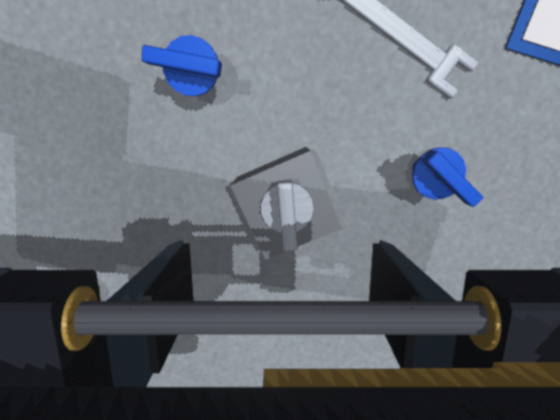

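The wrist view shows the steel bar from (286,185) to (290,248), nearly in line with the tool's x and a few mm off to one side. The blue plugs are at (190,65) and (447,175).

```bash
python3 - <<'E'
from h import *
W=shot('wrist');g=cv2.cvtColor(W['frame'],cv2.COLOR_RGB2GRAY)
a,b=atz(W,(286,183.5),86),atz(W,(289.5,238),86);print(a,b,(a+b)/2,np.linalg.norm(a-b),np.degrees(np.arctan2(*(b-a)[1::-1])))
cv2.imwrite('pics/c2.png',cv2.resize(W['frame'][140:265,220:350,::-1],None,fx=4.5,fy=4.5,interpolation=cv2.INTER_CUBIC))
E
```

```text
[541.11673124 234.7049712   86.        ] [565.29979214 197.96662987  86.        ] [553.20826169 216.33580054  86.        ] 43.983248609515364 -56.64503679746074
```

View pics/c2.png

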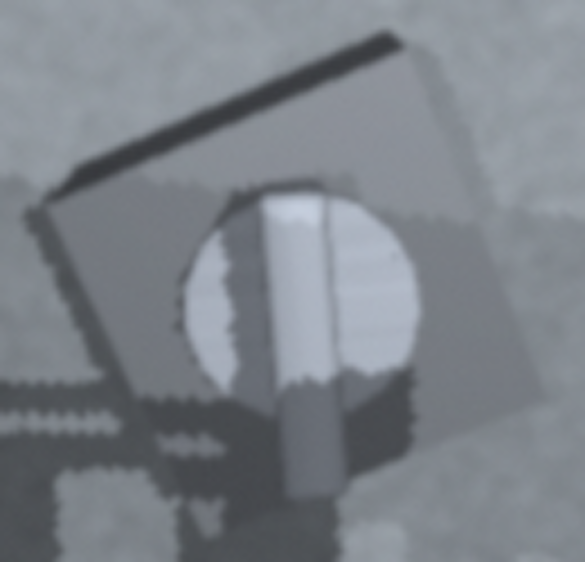

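```bash
python3 - <<'E'
from h import *
W=shot('wrist')
a,b=atz(W,(285.6,189.3),86),atz(W,(290.2,250.2),86);m=(a+b)/2;yaw=np.degrees(np.arctan2(*(a-b)[1::-1]));print(m,np.linalg.norm(a-b),yaw)
# collar centre: upper face z=55; edges crop x185..422,y ~305
print(atz(W,(220+303/4.5,140+308/4.5),55))
goto(m[0],m[1],250,yaw)
E
```

```text
[557.01180621 209.95965134  86.        ] 49.881608271999866 123.94488293578783
[556.04972449 211.70304289  55.        ]
t 3.62 pos [551.3 208.2 379.6] rot [180.    -0.   119.42] F [0.6 0.1 0.9] w 91.3 j6 -9.9 -> travel [-0.0013  0.0059  0.1296] | 0.13 twist -0.079
```

```bash
python3 -m handwheel '[{"gripper":100,"travel":[0,0.0053,0.02],"twist":-0.07},{"gripper":100,"travel":[0,0,0.02],"twist":0},{"gripper":100,"travel":[0,0,0.02],"twist":0},{"gripper":100,"travel":[0,0,0.02],"twist":0},{"gripper":100,"travel":[0,0,0],"twist":0}]' 20
python3 - <<'E'
from h import *
W=shot('wrist','w2');goto(556,211,251,123.5)
cv2.imwrite('pics/c3.png',W['frame'][60:420,100:460,::-1])
for t in('plug_bar','plug_collar'):
    for r in env.pinpoint('wrist',t):print(t,np.round(r['uv'],1),r['confidence'],atz(W,r['uv'],78 if t=='plug_bar' else 50).round(1))
E
```

```text
time_s: 4.03
ee_pos: [554.7, 210.4, 295.6]
ee_rot: [-179.6, -0.1, 123.4]
force: [-1.1, -0.7, -0.2]
gripper_width: 91.4
t 4.08 pos [555.4 210.6 297.8] rot [-1.7974e+02 -7.0000e-02  1.2342e+02] F [-0.8  0.   0.6] w 91.6 j6 -13.8 -> travel [-0.0001  0.001   0.0468] | 0.047 twist -0.001
plug_bar [516.5 217. ] 0.98 [651.4 302.1  78. ]
plug_bar [289.4 253.8] 0.92 [557.4 212.9  78. ]
plug_bar [148.2  30. ] 0.7 [433.1 272.4  78. ]
plug_collar [485.7 210.1] 0.78 [651.6 298.5  50. ]
plug_collar [287.4 236.2] 0.71 [555.8 213.6  50. ]
plug_collar [166.1  38.4] 0.66 [432.4 273.9  50. ]
```

View pics/c3.png

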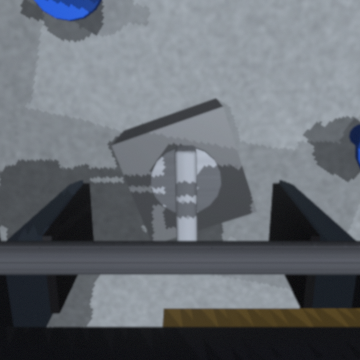

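The bar now stands vertical in the crop at column 186, and the fingers are centred at about 182. I'll shift +1.5 mm in y, go down and grip.

```bash
python3 -m handwheel '[{"gripper":100,"travel":[0,0.0017,0.015],"twist":0},{"gripper":100,"travel":[0,0,0.015],"twist":0},{"gripper":100,"travel":[0,0,0.01],"twist":0},{"gripper":100,"travel":[0,0,0.007],"twist":0},{"gripper":100,"travel":[0,0,0],"twist":0}]' 20
python3 -m handwheel '[{"gripper":0,"travel":[0,0,0],"twist":0},{"gripper":0,"travel":[0,0,0],"twist":0},{"gripper":0,"travel":[0,0,0],"twist":0},{"gripper":0,"travel":[0,0,0],"twist":0},{"gripper":0,"travel":[0,0,0],"twist":0}]'
python3 -m handwheel '[{"gripper":0,"travel":[0,0,0],"twist":0},{"gripper":0,"travel":[0,0,0],"twist":0},{"gripper":0,"travel":[0,0,0],"twist":0}]'
python3 -c "
from h import *
goto(557,212,251,123)"
```

```text
time_s: 4.6
ee_pos: [557.2, 211.7, 252.0]
ee_rot: [-179.9, -0.0, 123.4]
force: [-0.1, -0.7, -0.4]
gripper_width: 91.1
time_s: 5.02
ee_pos: [557.4, 211.8, 253.1]
ee_rot: [179.9, 0.0, 123.4]
force: [0.6, 0.5, 0.2]
gripper_width: 60.6
time_s: 5.27
ee_pos: [557.3, 211.7, 252.6]
ee_rot: [180.0, -0.0, 123.4]
force: [0.5, -0.0, 0.6]
gripper_width: 40.7
t 5.27 pos [557.3 211.7 252.6] rot [179.99  -0.   123.4 ] F [ 0.5 -0.   0.6] w 40.7 j6 -13.7 -> travel [ 0.0004 -0.0001  0.0016] | 0.002 twist 0.007
```

```bash
python3 -m handwheel '[{"gripper":0,"travel":[0,0,0.0015],"twist":0},{"gripper":0,"travel":[0,0,0],"twist":0},{"gripper":0,"travel":[0,0,0],"twist":0},{"gripper":0,"travel":[0,0,0],"twist":0},{"gripper":0,"travel":[0,0,0],"twist":0}]'
python3 -m handwheel '[{"gripper":0,"travel":[0,0,0],"twist":0},{"gripper":0,"travel":[0,0,0],"twist":0},{"gripper":0,"travel":[0,0,0],"twist":0},{"gripper":0,"travel":[0,0,0],"twist":0}]' 50
python3 -m handwheel '[{"gripper":0,"travel":[0,0,-0.01],"twist":0},{"gripper":0,"travel":[0,0,-0.03],"twist":0},{"gripper":0,"travel":[0,0,-0.03],"twist":0},{"gripper":0,"travel":[0,0,-0.03],"twist":0},{"gripper":0,"travel":[0,0,-0.03],"twist":0}]'
python3 -m handwheel '[{"gripper":0,"travel":[0,0,-0.02],"twist":0},{"gripper":0,"travel":[0,0,0],"twist":0},{"gripper":0,"travel":[0,0,0],"twist":0}]'
python3 - <<'E'
from h import *
goto(551,-198,395,83.6)
T=shot('top');S=shot('side')
for n,f in(('top',T),('side',S)):
  for t in('plug_bar','plug_collar','cock_mouth'):
    print(n,t,[(np.round(r['uv'],1).tolist(),round(r['confidence'],2)) for r in env.pinpoint(n,t)])
cv2.imwrite('pics/c4.png',np.vstack([cv2.resize(S['frame'][90:190,180:340,::-1],None,fx=3,fy=3),cv2.resize(T['frame'][120:220,130:290,::-1],None,fx=3,fy=3)]))
E
```

```text
time_s: 5.68
ee_pos: [557.2, 211.7, 251.0]
ee_rot: [-180.0, -0.0, 123.4]
force: [-0.5, 0.4, -1.5]
gripper_width: 12.0
time_s: 6.02
ee_pos: [557.3, 211.7, 251.0]
ee_rot: [-180.0, -0.0, 123.4]
force: [-0.8, -0.4, -1.1]
gripper_width: 11.7
time_s: 6.43
ee_pos: [557.1, 211.7, 383.2]
ee_rot: [180.0, 0.0, 123.4]
force: [-0.1, 0.9, -1.4]
gripper_width: 11.5
time_s: 6.68
ee_pos: [557.2, 211.7, 402.5]
ee_rot: [179.8, 0.0, 123.4]
force: [-0.5, -0.2, -1.9]
gripper_width: 11.7
t 6.68 pos [557.2 211.7 402.5] rot [1.7982e+02 4.0000e-02 1.2340e+02] F [-0.5 -0.2 -1.9] w 11.7 j6 -13.7 -> travel [-0.3386 -0.2307  0.007 ] | 0.41 twist 0.695
top plug_bar [([177.9, 261.0], 0.63)]
top plug_collar [([180.0, 262.6], 0.8)]
top cock_mouth [([426.6, 202.7], 0.61)]
side plug_bar [([269.1, 109.8], 0.77), ([213.1, 157.7], 0.58), ([303.0, 140.6], 0.56)]
side plug_collar [([270.0, 123.8], 0.87), ([218.1, 165.3], 0.57)]
side cock_mouth [([300.1, 312.7], 0.74)]
```

```bash
python3 -m handwheel '[{"gripper":0,"travel":[-0.0282,-0.0192,0],"twist":0},{"gripper":0,"travel":[-0.0282,-0.0192,0],"twist":0},{"gripper":0,"travel":[-0.0282,-0.0192,0],"twist":0},{"gripper":0,"travel":[-0.0282,-0.0192,0],"twist":0},{"gripper":0,"travel":[-0.0282,-0.0192,0],"twist":0}]'
python3 -m handwheel '[{"gripper":0,"travel":[-0.0282,-0.0192,0],"twist":0},{"gripper":0,"travel":[-0.0282,-0.0192,0],"twist":0},{"gripper":0,"travel":[-0.0282,-0.0192,0],"twist":0},{"gripper":0,"travel":[-0.0282,-0.0192,0],"twist":0},{"gripper":0,"travel":[-0.0282,-0.0192,0],"twist":0}]'
python3 -m handwheel '[{"gripper":0,"travel":[-0.0282,-0.0192,0],"twist":0},{"gripper":0,"travel":[-0.0282,-0.0192,0],"twist":0},{"gripper":0,"travel":[0,0,0],"twist":0.1},{"gripper":0,"travel":[0,0,0],"twist":0.1},{"gripper":0,"travel":[0,0,0],"twist":0.1}]'
python3 -m handwheel '[{"gripper":0,"travel":[0,0,0],"twist":0.1},{"gripper":0,"travel":[0,0,0],"twist":0.1},{"gripper":0,"travel":[0,0,0],"twist":0.1},{"gripper":0,"travel":[0,0,0],"twist":0.095},{"gripper":0,"travel":[0,0,0],"twist":0}]'
python3 - <<'E'
from h import *
goto(551,-198,395,83.6)
p=env.state()['ee_pos']; g=np.array(p)-[0,0,173.5]
Fs={n:shot(n,n+'3') for n in('top','side','wrist')}
for n,f in Fs.items():
  for t in('plug_bar','plug_collar','cock_mouth'):
    print(n,t,[(np.round(r['uv'],1).tolist(),round(r['confidence'],2),atz(f,r['uv'],70).round(1).tolist() if t[0]=='c' else '') for r in env.pinpoint(n,t)])
  print(n,'proj bar',proj(f,g),'collar',proj(f,g-[0,0,28]))
S=Fs['side']['frame'];cv2.imwrite('pics/c4.png',np.hstack([Fs['wrist']['frame'][40:420,80:480,::-1],cv2.resize(S[180:370,220:420,::-1],(400,380),interpolation=cv2.INTER_CUBIC)]))
E
```

```text
time_s: 7.5
ee_pos: [554.5, 39.8, 400.7]
ee_rot: [-180.0, -0.0, 123.4]
force: [0.3, -0.2, -1.0]
gripper_width: 11.8
time_s: 7.92
ee_pos: [552.0, -131.1, 400.8]
ee_rot: [-180.0, -0.0, 123.4]
force: [0.2, 0.4, -1.3]
gripper_width: 12.1
time_s: 8.33
ee_pos: [551.1, -198.6, 400.5]
ee_rot: [-180.0, -0.0, 105.8]
force: [-0.1, 0.4, -2.2]
gripper_width: 11.3
time_s: 8.75
ee_pos: [551.3, -197.7, 400.6]
ee_rot: [-180.0, -0.0, 83.5]
force: [-0.2, 0.4, -0.7]
gripper_width: 11.7
t 8.75 pos [ 551.3 -197.7  400.6] rot [-1.7997e+02 -2.0000e-02  8.3490e+01] F [-0.2  0.4 -0.7] w 11.7 j6 -14.3 -> travel [-0.0004 -0.0002  0.0056] | 0.006 twist -0.002
top plug_bar [([460.9, 195.3], 0.7, ''), ([176.0, 261.9], 0.69, ''), ([167.0, 146.5], 0.68, '')]
top plug_collar [([185.2, 263.1], 0.83, ''), ([171.2, 149.5], 0.64, ''), ([451.4, 198.5], 0.48, '')]
top cock_mouth [([425.3, 205.6], 0.87, [548.1, -195.4, 70.0])]
top proj bar [459.67954856 195.76187379] collar [452.67140228 197.49772129]
side plug_bar [([218.0, 154.1], 0.89, ''), ([303.6, 248.9], 0.65, '')]
side plug_collar [([306.5, 256.3], 0.8, ''), ([214.0, 166.0], 0.76, '')]
side cock_mouth [([301.1, 310.6], 0.55, [548.9, -197.6, 70.0])]
side proj bar [304.60182123 248.12875502] collar [304.17585762 260.5506534 ]
wrist plug_bar [([281.0, 286.9], 0.55, '')]
wrist plug_collar []
wrist cock_mouth [([280.5, 207.4], 0.88, [550.8, -197.4, 70.0])]
wrist proj bar [280.81700775 288.73950386] collar [280.87593736 265.08042061]
```

View pics/c4.png

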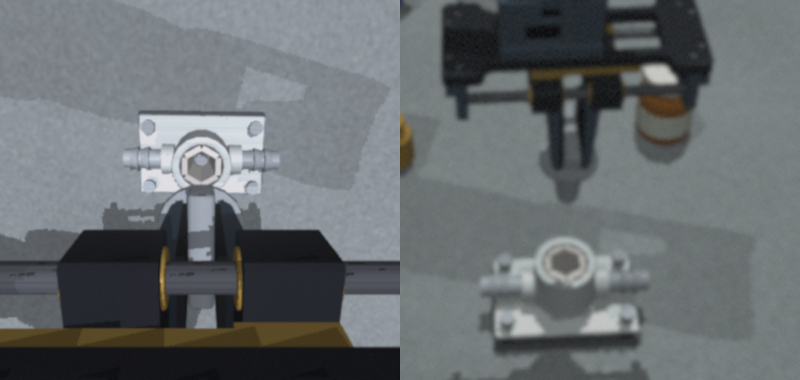

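The plug hangs straight, with its foot at crop-right (568,195). The bore is at wrist crop (201,165), in line with the bar, and the pipe runs horizontally across the bar. I'll descend to just above the mouth.

```bash
python3 -m handwheel '[{"gripper":0,"travel":[0,0,0.02],"twist":0},{"gripper":0,"travel":[0,0,0.02],"twist":0},{"gripper":0,"travel":[0,0,0.02],"twist":0},{"gripper":0,"travel":[0,0,0.015],"twist":0},{"gripper":0,"travel":[0,0,0],"twist":0}]'
python3 - <<'E'
from h import *
goto(551,-198,318,83.6)
p=np.array(env.state()['ee_pos'])
Fs={n:shot(n,n+'4') for n in('side','wrist')}
for n,f in Fs.items():
  for t in('plug_collar','cock_mouth'):
    print(n,t,[(np.round(r['uv'],1).tolist(),round(r['confidence'],2),atz(f,r['uv'],70 if t[0]=='c' else p[2]-201.5).round(1).tolist()) for r in env.pinpoint(n,t)])
  print(n,'proj mouth',proj(f,[p[0],p[1],70]),'collar',proj(f,p-[0,0,201.5]),'foot',proj(f,p-[0,0,243.5]))
S=Fs['side']['frame'];cv2.imwrite('pics/c5.png',np.hstack([Fs['wrist']['frame'][40:420,80:480,::-1],cv2.resize(S[235:345,245:360,::-1],(400,380),interpolation=cv2.INTER_CUBIC)]))
E
```

```text
time_s: 9.77
ee_pos: [550.3, -197.3, 322.7]
ee_rot: [-179.6, -0.1, 83.6]
force: [-0.5, 0.2, -2.2]
gripper_width: 11.8
t 9.77 pos [ 550.3 -197.3  322.7] rot [-1.7961e+02 -1.0000e-01  8.3590e+01] F [-0.5  0.2 -2.2] w 11.8 j6 -14.4 -> travel [-0.0007  0.0008  0.0047] | 0.005 twist -0.0
side plug_collar [([304.1, 290.1], 0.88, [553.7, -194.1, 121.2]), ([218.8, 166.6], 0.73, [438.0, 170.0, 121.2])]
side cock_mouth [([302.3, 309.8], 0.69, [551.3, -196.3, 70.0])]
side proj mouth [301.86782313 310.33749388] collar [302.47458947 291.874096  ] foot [301.9731192  307.13342172]
wrist plug_collar []
wrist cock_mouth [([284.5, 232.8], 0.76, [552.7, -196.3, 70.0])]
wrist proj mouth [281.23007689 234.49789916] collar [280.93172159 263.75106069] foot [281.18556699 238.86200893]
```

View pics/c5.png

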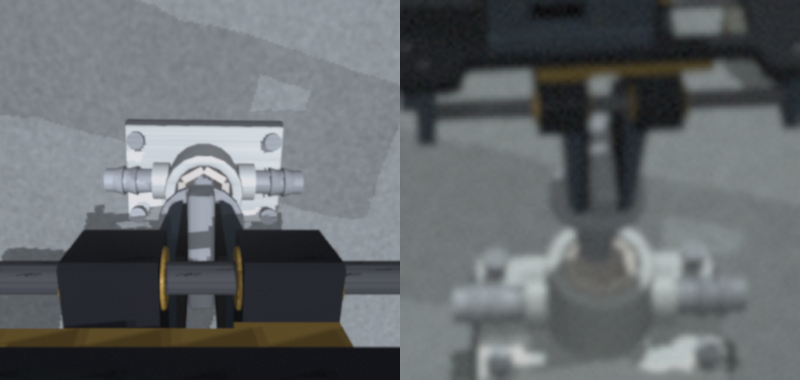

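The plug is about 1 mm short of the mouth toward tool +y; otherwise it is concentric. I'll insert slowly.

```bash
python3 -m handwheel '[{"gripper":0,"travel":[0,0.001,0.005],"twist":0},{"gripper":0,"travel":[0,0,0.006],"twist":0},{"gripper":0,"travel":[0,0,0.006],"twist":0},{"gripper":0,"travel":[0,0,0.006],"twist":0},{"gripper":0,"travel":[0,0,0],"twist":0}]'
python3 -m handwheel '[{"gripper":0,"travel":[0,0,0.005],"twist":0},{"gripper":0,"travel":[0,0,0.004],"twist":0},{"gripper":0,"travel":[0,0,0.003],"twist":0},{"gripper":0,"travel":[0,0,0],"twist":0},{"gripper":0,"travel":[0,0,0],"twist":0}]'
python3 -c "
from h import *
goto(551.6,-197,283,83.6)
S=shot('side')
for t in ('plug_collar','cock_mouth'):
  print(t,[(np.round(r['uv'],1).tolist(),round(r['confidence'],2)) for r in env.pinpoint('side',t)])
p=env.state()['ee_pos'];print(proj(S,[p[0],p[1],p[2]-201.5]))"
```

```text
time_s: 10.48
ee_pos: [551.8, -197.5, 301.2]
ee_rot: [-179.8, -0.1, 83.6]
force: [-0.7, 0.5, -1.2]
gripper_width: 11.6
time_s: 10.9
ee_pos: [552.3, -197.7, 290.9]
ee_rot: [-180.0, -0.0, 83.6]
force: [-0.7, -0.2, -1.2]
gripper_width: 11.6
t 10.9 pos [ 552.3 -197.7  290.9] rot [-1.7998e+02 -1.0000e-02  8.3580e+01] F [-0.7 -0.2 -1.2] w 11.6 j6 -14.4 -> travel [ 0.0006 -0.0007  0.0079] | 0.008 twist -0.0
plug_collar [([218.3, 166.8], 0.78), ([305.2, 317.4], 0.69), ([304.5, 302.7], 0.68)]
cock_mouth []
[303.33857781 303.45558458]
```

```bash
python3 -m handwheel '[{"gripper":0,"travel":[0,-0.0005,0.003],"twist":0},{"gripper":0,"travel":[0,0,0.001],"twist":0},{"gripper":0,"travel":[0,0,0],"twist":0},{"gripper":0,"travel":[0,0,0],"twist":0}]'
python3 -m handwheel '[{"gripper":0,"travel":[0,0,0.001],"twist":0},{"gripper":0,"travel":[0,0,0.001],"twist":0},{"gripper":0,"travel":[0,0,0],"twist":0},{"gripper":0,"travel":[0,0,0],"twist":0}]'
```

```text
time_s: 11.38
ee_pos: [551.7, -197.7, 286.9]
ee_rot: [-180.0, -0.0, 83.6]
force: [-0.4, 0.2, -1.4]
gripper_width: 12.0
time_s: 11.72
ee_pos: [551.7, -197.7, 284.9]
ee_rot: [-180.0, -0.0, 83.6]
force: [0.6, -0.1, -1.3]
gripper_width: 11.5
```

```bash
python3 -m handwheel '[{"gripper":0,"travel":[0,0,0.001],"twist":0},{"gripper":0,"travel":[0,0,0.001],"twist":0},{"gripper":0,"travel":[0,0,0],"twist":0},{"gripper":0,"travel":[0,0,0],"twist":0}]'
python3 -m handwheel '[{"gripper":0,"travel":[0,0,0.001],"twist":0},{"gripper":0,"travel":[0,0,0.001],"twist":0},{"gripper":0,"travel":[0,0,0],"twist":0},{"gripper":0,"travel":[0,0,0],"twist":0}]'
python3 -m handwheel '[{"gripper":0,"travel":[0,0,0.001],"twist":0},{"gripper":0,"travel":[0,0,0],"twist":0},{"gripper":0,"travel":[0,0,0],"twist":0}]'
```

```text
time_s: 12.05
ee_pos: [551.8, -197.7, 283.1]
ee_rot: [180.0, -0.0, 83.6]
force: [-0.3, 0.2, -0.1]
gripper_width: 11.8
time_s: 12.38
ee_pos: [551.7, -197.7, 281.0]
ee_rot: [-180.0, -0.0, 83.6]
force: [0.5, -0.0, 0.5]
gripper_width: 11.5
time_s: 12.63
ee_pos: [551.7, -197.6, 280.0]
ee_rot: [-180.0, -0.0, 83.6]
force: [-0.0, -0.4, -0.0]
gripper_width: 11.6
```

```bash
python3 -m handwheel '[{"gripper":0,"travel":[0,0,0.001],"twist":0},{"gripper":0,"travel":[0,0,0],"twist":0},{"gripper":0,"travel":[0,0,0],"twist":0}]'
python3 -m handwheel '[{"gripper":0,"travel":[0,0,0.001],"twist":0},{"gripper":0,"travel":[0,0,0],"twist":0},{"gripper":0,"travel":[0,0,0],"twist":0}]'
python3 -m handwheel '[{"gripper":0,"travel":[0,0,0.001],"twist":0},{"gripper":0,"travel":[0,0,0],"twist":0},{"gripper":0,"travel":[0,0,0],"twist":0}]'
```

```text
time_s: 12.88
ee_pos: [551.7, -197.6, 279.0]
ee_rot: [-180.0, -0.0, 83.6]
force: [-1.4, 0.3, 0.6]
gripper_width: 11.4
time_s: 13.13
ee_pos: [551.7, -197.6, 278.0]
ee_rot: [-180.0, -0.0, 83.6]
force: [-0.9, 0.9, 1.8]
gripper_width: 11.7
time_s: 13.38
ee_pos: [551.7, -197.6, 277.1]
ee_rot: [-180.0, -0.0, 83.6]
force: [-1.5, 1.4, 3.4]
gripper_width: 11.5
```

```bash
python3 -m handwheel '[{"gripper":0,"travel":[0,0,0.001],"twist":0},{"gripper":0,"travel":[0,0,0],"twist":0},{"gripper":0,"travel":[0,0,0],"twist":0}]' 58
python3 -m handwheel '[{"gripper":0,"travel":[0,0,0.001],"twist":0},{"gripper":0,"travel":[0,0,0],"twist":0},{"gripper":0,"travel":[0,0,0],"twist":0}]'
```

```text
time_s: 13.63
ee_pos: [551.7, -197.6, 276.2]
ee_rot: [-180.0, -0.0, 83.6]
force: [-2.2, 0.6, 4.6]
gripper_width: 11.5
time_s: 13.88
ee_pos: [551.7, -197.6, 275.5]
ee_rot: [-180.0, -0.0, 83.6]
force: [-3.1, 1.3, 6.0]
gripper_width: 11.8
```

```bash
python3 -m handwheel '[{"gripper":0,"travel":[0,-0.0005,0.001],"twist":0},{"gripper":0,"travel":[0,0,0.001],"twist":0},{"gripper":0,"travel":[0,0,0],"twist":0},{"gripper":0,"travel":[0,0,0],"twist":0}]'
python3 -m handwheel '[{"gripper":0,"travel":[0,0,0.001],"twist":0},{"gripper":0,"travel":[0,0,0],"twist":0},{"gripper":0,"travel":[0,0,0],"twist":0}]'
```

```text
time_s: 14.22
ee_pos: [551.4, -197.6, 274.1]
ee_rot: [179.9, 0.0, 83.6]
force: [-3.5, 1.0, 9.2]
gripper_width: 11.6
time_s: 14.47
ee_pos: [551.4, -197.6, 273.5]
ee_rot: [179.9, 0.0, 83.6]
force: [-3.9, 2.3, 11.0]
gripper_width: 11.4
```

```bash
python3 -m handwheel '[{"gripper":0,"travel":[0.0004,-0.0008,0.0008],"twist":0},{"gripper":0,"travel":[0,0,0],"twist":0.1},{"gripper":0,"travel":[0,0,0],"twist":0}]'
python3 -m handwheel '[{"gripper":0,"travel":[0,0,0.0005],"twist":0.1},{"gripper":0,"travel":[0,0,0],"twist":0}]'
python3 -c "
from h import *
goto(551.6,-197,273,83.6);print(env.state()['torque'])"
```

```text
time_s: 14.72
ee_pos: [550.9, -197.3, 272.7]
ee_rot: [179.8, 0.0, 77.7]
force: [-2.5, 1.5, 10.5]
gripper_width: 11.7
time_s: 14.88
ee_pos: [550.9, -197.3, 272.2]
ee_rot: [179.8, 0.0, 71.9]
force: [-2.1, 0.2, 10.6]
gripper_width: 11.6
t 14.88 pos [ 550.9 -197.3  272.2] rot [1.7984e+02 1.0000e-02 7.1940e+01] F [-2.1  0.2 10.6] w 11.6 j6 -2.8 -> travel [ 0.0005  0.0006 -0.0008] | 0.001 twist -0.203
[ 0.10303905  0.61580436 -0.11973642]
```

```bash
python3 -m handwheel '[{"gripper":0,"travel":[0,0,0.0008],"twist":0.1},{"gripper":0,"travel":[0,0,0],"twist":0}]'
python3 -m handwheel '[{"gripper":0,"travel":[0,0,0.0008],"twist":0.1},{"gripper":0,"travel":[0,0,0],"twist":0}]'
python3 -m handwheel '[{"gripper":0,"travel":[0,0,0.0008],"twist":0.1},{"gripper":0,"travel":[0,0,0],"twist":0}]'
```

```text
time_s: 15.05
ee_pos: [550.9, -197.3, 271.6]
ee_rot: [179.8, -0.0, 66.2]
force: [-3.3, 0.2, 11.7]
gripper_width: 11.5
time_s: 15.22
ee_pos: [550.9, -197.3, 271.0]
ee_rot: [179.8, -0.0, 60.5]
force: [-3.3, 1.5, 13.4]
gripper_width: 11.9
time_s: 15.38
ee_pos: [550.9, -197.3, 270.3]
ee_rot: [179.8, -0.0, 54.8]
force: [-3.5, 0.7, 13.8]
gripper_width: 11.4
```

```bash
python3 -m handwheel '[{"gripper":0,"travel":[0,0,0.0005],"twist":0.1},{"gripper":0,"travel":[0,0,0],"twist":0}]'
python3 -m handwheel '[{"gripper":0,"travel":[0,0,0.0005],"twist":0.1},{"gripper":0,"travel":[0,0,0],"twist":0}]'
python3 -m handwheel '[{"gripper":0,"travel":[0,0,0.0005],"twist":0.1},{"gripper":0,"travel":[0,0,0],"twist":0}]'
python3 -m handwheel '[{"gripper":0,"travel":[0,0,0.0003],"twist":0.1},{"gripper":0,"travel":[0,0,0],"twist":0}]'
```

```text
time_s: 15.55
ee_pos: [550.9, -197.3, 269.9]
ee_rot: [179.8, -0.1, 49.0]
force: [-3.5, 1.7, 14.5]
gripper_width: 11.5
time_s: 15.72
ee_pos: [550.8, -197.2, 269.5]
ee_rot: [179.9, -0.1, 43.3]
force: [-3.9, 2.0, 13.5]
gripper_width: 11.4
time_s: 15.88
ee_pos: [550.8, -197.2, 269.1]
ee_rot: [179.9, -0.1, 37.6]
force: [-4.3, 1.7, 15.5]
gripper_width: 11.8
time_s: 16.05
ee_pos: [550.8, -197.2, 268.8]
ee_rot: [179.9, -0.1, 31.8]
force: [-4.9, 1.3, 15.7]
gripper_width: 11.3
```

```bash
python3 -m handwheel '[{"gripper":0,"travel":[-0.0006,-0.0003,0],"twist":0.1},{"gripper":0,"travel":[0,0,0],"twist":0}]'
python3 -m handwheel '[{"gripper":0,"travel":[0,0,0.0003],"twist":0.1},{"gripper":0,"travel":[0,0,0],"twist":0}]'
python3 -m handwheel '[{"gripper":0,"travel":[0,0,0.0003],"twist":0.1},{"gripper":0,"travel":[0,0,0],"twist":0}]'
python3 -m handwheel '[{"gripper":0,"travel":[0,0,0],"twist":0.1},{"gripper":0,"travel":[0,0,0],"twist":0}]'
```

```text
time_s: 16.22
ee_pos: [550.4, -197.2, 268.8]
ee_rot: [179.9, -0.2, 26.1]
force: [-2.8, 1.4, 13.5]
gripper_width: 11.2
time_s: 16.38
ee_pos: [550.4, -197.2, 268.5]
ee_rot: [179.9, -0.2, 20.4]
force: [-2.4, 1.8, 14.5]
gripper_width: 11.2
time_s: 16.55
ee_pos: [550.4, -197.1, 268.3]
ee_rot: [179.9, -0.2, 14.6]
force: [-3.2, 2.4, 15.8]
gripper_width: 11.7
time_s: 16.72
ee_pos: [550.4, -197.1, 268.3]
ee_rot: [179.9, -0.2, 8.9]
force: [-2.7, 1.9, 14.7]
gripper_width: 11.5
```

```bash
python3 -m handwheel '[{"gripper":0,"travel":[0,0,0.0003],"twist":0.1},{"gripper":0,"travel":[0,0,0],"twist":0}]'
python3 -m handwheel '[{"gripper":0,"travel":[0,0,0.0002],"twist":0.1},{"gripper":0,"travel":[0,0,0],"twist":0}]'
python3 -m handwheel '[{"gripper":0,"travel":[0,0,0.0002],"twist":0.07},{"gripper":0,"travel":[0,0,0],"twist":0}]'
python3 - <<'E'
from h import *
goto(550.5,-197,268,-6.4);S=shot('side','side6');W=shot('wrist','w6')
cv2.imwrite('pics/c6.png',np.hstack([W['frame'][40:420,80:480,::-1],cv2.resize(S['frame'][235:345,245:360,::-1],(400,380),interpolation=cv2.INTER_CUBIC)]))
E
```

```text
time_s: 16.88
ee_pos: [550.4, -197.1, 268.2]
ee_rot: [180.0, -0.2, 3.2]
force: [-3.4, 2.7, 15.7]
gripper_width: 11.6
time_s: 17.05
ee_pos: [550.4, -197.0, 268.1]
ee_rot: [180.0, -0.2, -2.6]
force: [-3.2, 2.5, 16.9]
gripper_width: 11.3
time_s: 17.22
ee_pos: [550.4, -197.0, 268.0]
ee_rot: [180.0, -0.2, -6.5]
force: [-3.4, 2.7, 17.0]
gripper_width: 11.5
t 17.22 pos [ 550.4 -197.   268. ] rot [180.    -0.22  -6.5 ] F [-3.4  2.7 17. ] w 11.5 j6 75.6 -> travel [ 0.0001 -0.     -0.    ] | 0.0 twist -0.002
```

View pics/c6.png

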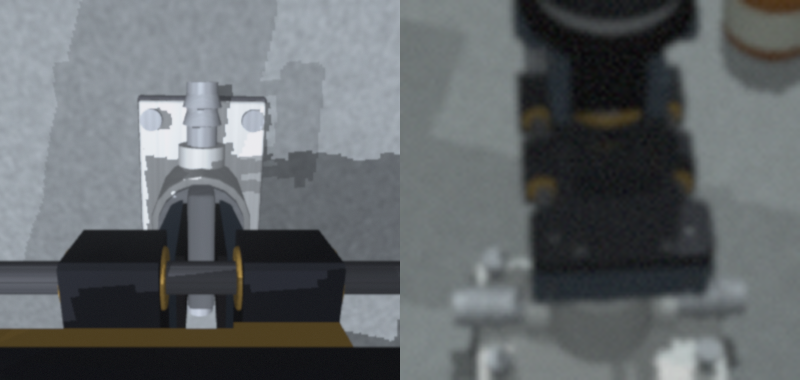

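The handle lies in line with the pipe: the bar is at crop column 201 and the stub at 202. I'll rock it to confirm there is no further creep.

```bash
python3 -m handwheel '[{"gripper":0,"travel":[0,0,0],"twist":0.1},{"gripper":0,"travel":[0,0,0],"twist":0.1},{"gripper":0,"travel":[0,0,0],"twist":0}]'
python3 -m handwheel '[{"gripper":0,"travel":[0,0,0.0002],"twist":-0.1},{"gripper":0,"travel":[0,0,0],"twist":-0.1},{"gripper":0,"travel":[0,0,0],"twist":0}]'
python3 -m handwheel '[{"gripper":0,"travel":[0,0,0],"twist":-0.1},{"gripper":0,"travel":[0,0,0],"twist":-0.1},{"gripper":0,"travel":[0,0,0],"twist":0}]'
python3 -m handwheel '[{"gripper":0,"travel":[0,0,0],"twist":0.1},{"gripper":0,"travel":[0,0,0],"twist":0.1},{"gripper":0,"travel":[0,0,0],"twist":0}]'
python3 -c "
from h import *
goto(550.5,-197,268,-6.4);print(env.state()['torque'])"
```

```text
time_s: 17.57
ee_pos: [550.4, -197.0, 268.0]
ee_rot: [-180.0, -0.2, -18.0]
force: [-3.7, 3.4, 16.6]
gripper_width: 11.7
time_s: 17.82
ee_pos: [550.3, -197.1, 267.9]
ee_rot: [180.0, -0.2, -6.2]
force: [-3.4, 3.9, 18.0]
gripper_width: 11.7
time_s: 18.07
ee_pos: [550.4, -197.1, 267.9]
ee_rot: [179.9, -0.2, 5.3]
force: [-3.5, 4.1, 17.1]
gripper_width: 11.6
time_s: 18.32
ee_pos: [550.4, -197.0, 267.9]
ee_rot: [180.0, -0.2, -6.6]
force: [-3.2, 3.1, 17.6]
gripper_width: 11.8
t 18.32 pos [ 550.4 -197.   267.9] rot [180.    -0.22  -6.57] F [-3.2  3.1 17.6] w 11.8 j6 75.7 -> travel [ 0.0001 -0.     -0.0001] | 0.0 twist -0.003
[ 0.58485632  1.0686432  -0.23352823]
```

There is no further creep and the stiffness matches a seated collar. I'll unload now.

```bash
python3 -m handwheel '[{"gripper":0,"travel":[0,0,-0.0005],"twist":0},{"gripper":0,"travel":[0,0,-0.0005],"twist":0},{"gripper":0,"travel":[0,0,-0.0005],"twist":0},{"gripper":0,"travel":[0,0,-0.0005],"twist":0},{"gripper":0,"travel":[0,0,0],"twist":0}]'
python3 -m handwheel '[{"gripper":0,"travel":[0,0,-0.0005],"twist":0},{"gripper":0,"travel":[0,0,0],"twist":0},{"gripper":0,"travel":[0,0,0],"twist":0}]'
```

```text
time_s: 18.73
ee_pos: [550.4, -197.1, 268.9]
ee_rot: [-180.0, -0.2, -6.4]
force: [-2.0, 2.8, 11.4]
gripper_width: 11.6
time_s: 18.98
ee_pos: [550.5, -197.1, 269.1]
ee_rot: [-180.0, -0.2, -6.4]
force: [-1.5, 2.1, 9.9]
gripper_width: 11.5
```

```bash
python3 -m handwheel '[{"gripper":0,"travel":[0,0,-0.0005],"twist":0},{"gripper":0,"travel":[0,0,-0.0005],"twist":0},{"gripper":0,"travel":[0,0,-0.0005],"twist":0},{"gripper":0,"travel":[0,0,-0.0005],"twist":0},{"gripper":0,"travel":[0,0,0],"twist":0}]'
python3 -m handwheel '[{"gripper":0,"travel":[0,0,-0.0005],"twist":0},{"gripper":0,"travel":[0,0,-0.0002],"twist":0},{"gripper":0,"travel":[0,0,0],"twist":0}]'
```

```text
time_s: 19.4
ee_pos: [550.5, -197.1, 270.0]
ee_rot: [-180.0, -0.2, -6.4]
force: [1.4, 1.9, 5.5]
gripper_width: 11.7
time_s: 19.65
ee_pos: [550.5, -197.1, 270.4]
ee_rot: [-180.0, -0.1, -6.4]
force: [3.7, 3.7, 3.0]
gripper_width: 11.6
```

```bash
python3 -m handwheel '[{"gripper":50,"travel":[0,0,0],"twist":0},{"gripper":50,"travel":[0,0,0],"twist":0},{"gripper":50,"travel":[0,0,0],"twist":0},{"gripper":50,"travel":[0,0,0],"twist":0},{"gripper":50,"travel":[0,0,0],"twist":0}]'
python3 -m handwheel '[{"gripper":50,"travel":[0,0,0],"twist":0},{"gripper":50,"travel":[0,0,-0.005],"twist":0},{"gripper":50,"travel":[0,0,-0.015],"twist":0},{"gripper":50,"travel":[0,0,-0.03],"twist":0},{"gripper":50,"travel":[0,0,-0.03],"twist":0}]'
python3 -m handwheel '[{"gripper":50,"travel":[-0.03,0,-0.03],"twist":0},{"gripper":50,"travel":[-0.03,0,-0.03],"twist":0},{"gripper":50,"travel":[-0.03,0,0],"twist":0},{"gripper":50,"travel":[-0.03,0,0],"twist":0},{"gripper":50,"travel":[0,0,0],"twist":0}]'
python3 - <<'E'
from h import *
goto(550.5,-197,268,-6.4);S=shot('side','side7');T=shot('top');W=shot('wrist','w7')
for n,f in(('side',S),('wrist',W),('top',T)):
  for t in('plug_collar','plug_bar','cock_mouth'):
    z={'plug_collar':70,'cock_mouth':70,'plug_bar':98}[t];print(n,t,[(np.round(r['uv'],1).tolist(),round(r['confidence'],2),atz(f,r['uv'],z).round(1).tolist()) for r in env.pinpoint(n,t)])
c=proj(W,[550.5,-197,80]).astype(int);print(c)
u,v=np.clip(c[0]-85,0,390),np.clip(c[1]-80,0,260)
cv2.imwrite('pics/c7.png',np.hstack([cv2.resize(W['frame'][v:v+160,u:u+170,::-1],(400,380),interpolation=cv2.INTER_CUBIC),cv2.resize(S['frame'][255:355,250:355,::-1],(400,380),interpolation=cv2.INTER_CUBIC)]))
E
```

```text
time_s: 20.07
ee_pos: [549.6, -197.3, 269.9]
ee_rot: [180.0, 0.1, -6.4]
force: [0.2, -0.7, 0.1]
gripper_width: 41.9
time_s: 20.48
ee_pos: [549.5, -197.1, 350.5]
ee_rot: [-180.0, 0.2, -6.4]
force: [1.0, 0.6, -0.7]
gripper_width: 45.6
time_s: 20.9
ee_pos: [427.0, -182.9, 410.1]
ee_rot: [-180.0, 0.2, -6.4]
force: [-0.2, 0.8, -0.5]
gripper_width: 45.9
t 20.9 pos [ 427.  -182.9  410.1] rot [-1.7999e+02  1.6000e-01 -6.4200e+00] F [-0.2  0.8 -0.5] w 45.9 j6 71.8 -> travel [0.1247 0.0002 0.1417] | 0.189 twist -0.0
side plug_collar [([304.0, 310.1], 0.86, [554.0, -197.4, 70.0]), ([304.4, 150.8], 0.64, [651.1, 264.7, 70.0])]
side plug_bar [([305.8, 139.3], 0.77, [655.6, 272.8, 98.0])]
side cock_mouth [([300.1, 311.4], 0.69, [546.9, -198.9, 70.0])]
wrist plug_collar [([281.3, 62.6], 0.72, [550.2, -197.5, 70.0])]
wrist plug_bar [([282.4, 55.5], 0.7, [551.2, -198.4, 98.0])]
wrist cock_mouth []
top plug_collar [([428.5, 205.3], 0.84, [548.8, -201.4, 70.0]), ([184.7, 265.2], 0.75, [426.9, 261.2, 70.0]), ([169.6, 148.6], 0.64, [650.6, 297.3, 70.0]), ([417.5, 203.5], 0.31, [551.9, -180.5, 70.0])]
top plug_bar [([164.5, 146.4], 0.63, [648.8, 299.3, 98.0]), ([177.4, 262.6], 0.61, [433.2, 268.3, 98.0]), ([430.9, 203.2], 0.58, [550.4, -196.6, 98.0]), ([214.4, 200.5], 0.51, [548.9, 203.2, 98.0])]
top cock_mouth [([427.2, 202.0], 0.94, [555.1, -199.0, 70.0]), ([317.5, 273.0], 0.49, [416.7, 8.6, 70.0])]
[280  60]
```

View pics/c7.png

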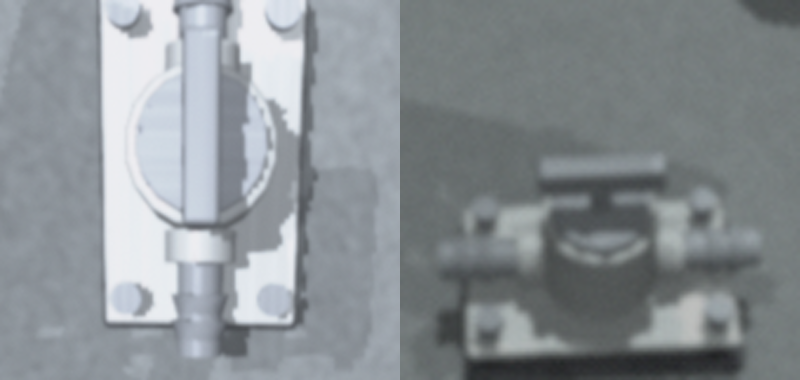

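The pictures show the collar sitting flush and concentric on the barrel, with the bar in line with the pipe. The gripper is clear. The z balance at release, 270.4 mm measured against 270.3 mm for a seated collar, agrees.

```bash
python3 -c "
from workcell import env
print(env.job_done())"
```

```text
the job is handed in; nothing more can be done
None
```

The job is handed in: the steel plug is in the cock with its handle in line with the pipe, and it stayed put when I let go. The interface reports no verdict, so this rests on my own checks.

- **What I did:** I took the plug from the grey block, lowered it gently into the cock with the bar across the pipe, and turned it a quarter turn in 0.1 rad steps. The press while turning was about 12–19 N. I then rocked it about 0.2 rad each way, unloaded the hand and released at about 20 s.
- **Seating:** During the rocking there was no further creep. Unloading ran at about 6.4 N/mm, which is close to the sprung foot alone. Hand height at release was 270.4 mm, against 270.3 mm expected for a collar fully down.
- **Last pictures:** The collar is level and concentric on the barrel, and the bar is in line with the pipe.
- **Disagreements:** The networks' points for the collar and the mouth scattered by a few mm between cameras, up to about 7 mm in the side and top views. I went by the close crops and the force and height readings. A few newtons of sideways force remained while turning and vanished on release. I did not measure the jar, weight and wrench again at the end, but the arm never went low near them.

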